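# Pack the sagger for firing

### The arm

A 7-joint arm with a two-finger parallel gripper is mounted at the origin on the work surface. World frame = base frame: x ahead of the robot, y to its left, z up, the work surface at z = 0. Lengths are in m, angles in rad, forces in N, time in s.
With the tool pointing down it reaches from about 0.4 to 0.85 m from the base axis. Payload 4.5 kg.
Tool frame: the origin (TCP) lies midway between the tips of the shut fingers; the grasp point (between the pads) lies 19 mm behind it; z points along the fingers, y is the line along which they close (so a half turn about z gives the same grasp; the last joint's range is limited). The gripper opens to 88 mm and grips with 3 to 60 N. Pads are 18 mm wide; open, the fingers measure 123 mm over their backs; the gripper's body (75 mm by 187 mm) begins 45 mm behind the grasp point.
Start: joints at [-1.256, 0.689, -0.195, 1.565, 0.157, 0.902, -0.215], TCP at [0.173, 0.601, 0.239] pointing down, gripper open.
Joint ranges: [-3.01, 3.01], [-0.46, 2.08], [-1.47, 1.51], [0.13, 2.56], [-1, 4.14], [0.04, 2.09], [-2.66, 2.66]. Speed limits (rad/s): [2.57, 2.57, 3.14, 3.14, 3.14, 3.14, 3.14].

### API

Orientations are given as a unit quaternion [x, y, z, w].
In Python, from plant import r, eyes, finish_job gives the robot as it stands. The module is installed in compiled form; this text tells all that it offers.
- The arm moves only by the tool move_arm, never from a script. Its argument "motion" is a list of rows, each a list of 7 numbers: the shift along the tool's x, y, z in mm, then the turn, a rotation vector about the tool's x, y, z in degrees, then the closure, from 0 (fully open) to 1 (shut). A call has 1 to 5 rows; each row is the pose to reach, as a shift and turn from the pose commanded when the call began, along the tool's axes at that moment; what a row does not reach only later rows make up. A row lasts 1/8 s, in which the tool goes at most 62.5 mm and 10.7 degrees, less where a joint would pass 70% of its speed; a pose out of reach is approached as far as the arm can. A call with a gripper value outside its range is refused whole. The fingers move at their own pace and stop on an object; "newtons" is the grip in N (left out, the last holds). Time passes only in rows, so rows that repeat a pose let the fingers close. It gives the time, the measured TCP pose, the force, the opening and the grip force at its end, in the units of the state.
- r.get_state(): the state, without advancing time (a new reading comes with each control period).
- eyes.snapshot(name): name is "scene" or "top" or "wrist"; returns a dict with "frame" (384x512x3 uint8, red, green, blue), "z_map" (384x512 float32, m along the optical axis (not along the pixel's ray), 0 where there is no reading), "intrinsics" (3x3 intrinsics, pixels), "dist" ([k1, k2, p1, p2, k3] as OpenCV has them; the pictures are not rectified), "world_to_cam" (4x4, takes a point from world to camera coordinates). Camera axes: x right, y down, z forward; pixel columns grow to the right and rows downward; lengths in m; the calibration is good to about 2 mm. A picture is of the moment at which its call begins.
- finish_job(): hands the job in; it is judged then, once.
The state is a dict: "clock": time; "q": joint angles; "qd": joint speeds; "joint_torque": joint torques, N m; "tool_pos": TCP position; "eef_rot": TCP orientation; "contact_force": force on the tool from outside, world axes, zero at the start; "moment": the same for the moment, N m; "opening": opening from 0.0 (shut) to 1.0 (fully open); "finger_force": force on a finger pad.
Only numpy, scipy, OpenCV 4.12 (cv2) and the standard library are available. Lean on these libraries where they do the work, as an engineer would, in place of code of your own. Each camera call takes 0.05 s, during which the arm holds its last target. There are 200 camera calls.

### The job

Pack the sagger (the round, open clay firing box) for the kiln: lower the short clay spoon, the little clay cup and the small L-shaped standing test tile into it one after another, in any order, setting each down inside gently rather than dropping it. Then gently set the round cover with the bar grip on the sagger so that its step sits inside the mouth and the cover lies level on the rim. Leave the long spoon, the wooden rib, the kiln stilt and everything else on the table where they are.

Things in the scene. Friction and masses are not known exactly. Their poses are not given: they have to be found in the camera images.
- sagger: The sagger: a round, straight-walled, open-topped box of buff fireclay that stays put. Outer diameter 164, height 70, inner diameter 150, wall 7, floor 8 thick (inner depth 62). Origin at the centre of its underside, z up.
- sagger_rim (a point): Centre of the sagger's mouth, at the height of its rim (70 above the table).
- cover: The cover: a loose buff fireclay disc, 164 in diameter, 10 thick, under it a step 142 in diameter and 6 deep that drops into the sagger's mouth, on top a solid bar grip 70 long (x), 18 wide (y), 30 high. About 450 g, 46 high overall. Origin at the centre of the step's underside, z up. It starts on its step on the table; seated, its origin is 64 above the sagger's.
- cover_grip (a point): Middle of the cover's bar grip, 37 above the cover's origin, 9 below the bar's top and 21 above the disc. Pinch the bar across y.
- spoon: The short dark-grey clay spoon, lying flat, 105 long along x, 13 high: a straight handle 12 wide and 79 long at -x, a round bowl 32 in diameter at +x. Origin under the middle of its length.
- spoon_grip (a point): Point on the short spoon near its balance point, on the handle 8 towards the bowl from mid-length, 7 above its underside; the handle is 12 wide here (across y).
- cup: The little dark-grey clay cup, without handle, standing upright: 45 in outer diameter at the rim, 40 at the foot, 42 high, wall 4. Origin at the centre of its underside, z up.
- cup_mid (a point): Middle of the cup on its axis, 21 above its underside.
- tile: The dark-grey clay glaze test tile, L-shaped, standing: an upright plate 36 wide (y), 9 thick (x), 46 high, with a foot 9 high reaching out towards +x, 30 deep in all including the plate. Origin under the middle of the foot's footprint; the plate's middle plane is at x = -10.5.
- tile_mid (a point): Point inside the upright plate, 2 in front of its middle plane, 23 above its underside. The plate can be pinched across y (36) or across x (9, above the foot).
- long_spoon: A long dark-grey clay spoon, 220 long, 18 high, bowl 56 in diameter, lying at the far side. Stays where it is. Origin under the middle of its length.
- rib: A flat wooden potter's rib, 60 x 36 x 6, lying among the pieces. Stays where it is. Origin under its centre.
- stilt: A small white three-armed kiln stilt, 40 across and 14 high, standing among the pieces. Stays where it is. Origin under its centre.
There are look-alikes about, which are no part of the job. What is shaped like the cup but orange is not meant.

How it is judged:
By the outcome, as a careful person would: the job done as asked, in the order asked, and still so for the second after the job is handed in, with the robot touching nothing.
It also fails if it takes over 72 s, if anything falls off the work surface, if the arm or the gripper's body presses on something with over 40 N, if the wrist force passes 120 N, or if a joint passes its speed limit or range.

## Working session

There is one attempt and no reset: what is moved stays moved. The work goes in short steps, Python scripts to look and compute and a tool call to move; the robot and the scene stay as the last step left them, time stands still between calls to the robot, and variables do not carry over. Pictures are saved under pics/ and viewed, at most 10 in all, crops included, and the job is handed in when it is done.

Besides the shell and the picture viewer there is one more tool, called after "Emit:" as name(argument=value, ...), one argument or row to a line, values as JSON. move_arm: Moves the arm, as the interface text tells. Its arguments: {"type":"object","properties":{"motion":{"type":"array","items":{"type":"array","items":{"type":"number"}}},"newtons":{"type":"number"}},"required":["motion"]}

```bash
mkdir -p pics; cat > h.py <<'E'
import numpy as np,cv2
from plant import r,eyes
from scipy.spatial.transform import Rotation as R
def cloud(s):
    z=s["z_map"];h,w=z.shape
    u,v=np.meshgrid(np.arange(w),np.arange(h))
    p=cv2.undistortPoints(np.stack([u,v],-1).reshape(-1,1,2).astype(np.float64),s["intrinsics"],np.array(s["dist"],float)).reshape(h,w,2)
    c=np.dstack([p[...,0]*z,p[...,1]*z,z])
    T=np.linalg.inv(s["world_to_cam"])
    P=c@T[:3,:3].T+T[:3,3]; P[z==0]=np.nan
    return P
def save(s,n,box=None,k=1):
    f=s["frame"]
    if box: f=f[box[1]:box[3],box[0]:box[2]]
    f=cv2.resize(f,None,fx=k,fy=k,interpolation=cv2.INTER_CUBIC)
    cv2.imwrite("pics/"+n,f[...,::-1])
E
python3 - <<'E'
from h import *
st=r.get_state();print(st)
s=eyes.snapshot("top");save(s,"top1.png",k=1.5);np.savez("top.npz",P=cloud(s),f=s["frame"])
print(s["intrinsics"],s["world_to_cam"])
E
```

```text
{'clock': 0.0, 'q': array([-1.2561727 ,  0.68999537, -0.19451101,  1.566356  ,  0.15732298,
        0.90252196, -0.21508812]), 'qd': array([-0.00221863,  0.00151399,  0.00167016,  0.00028546, -0.00130066,
        0.00145534, -0.0025945 ]), 'joint_torque': array([ 2.92254099e-04, -5.27561617e+01, -1.26663845e+00, -1.53430617e+01,
       -5.26337977e-02,  6.39322287e-03,  1.54417630e-04]), 'tool_pos': array([0.17309423, 0.59987767, 0.23789969]), 'eef_rot': array([ 1.39896505e-01,  9.90165682e-01, -9.41673000e-04, -5.26045524e-05]), 'contact_force': array([ 0.08239825,  0.08197089, -0.31867892]), 'moment': array([ 0.01367222, -0.00906138, -0.00827679]), 'finger_force': 0.0, 'opening': 0.9981596971177302}
[[403.7714218    0.         249.4659939 ]
 [  0.         403.7714218  195.98246871]
 [  0.           0.           1.        ]] [[-9.69954048e-03 -9.99952937e-01  2.07275834e-04 -1.64201253e-03]
 [-9.90424110e-01  9.57856236e-03 -1.37725572e-01  5.94116779e-01]
 [ 1.37717105e-01 -1.54116574e-03 -9.90470405e-01  8.27122794e-01]
 [ 0.00000000e+00  0.00000000e+00  0.00000000e+00  1.00000000e+00]]
```

View pics/top1.png

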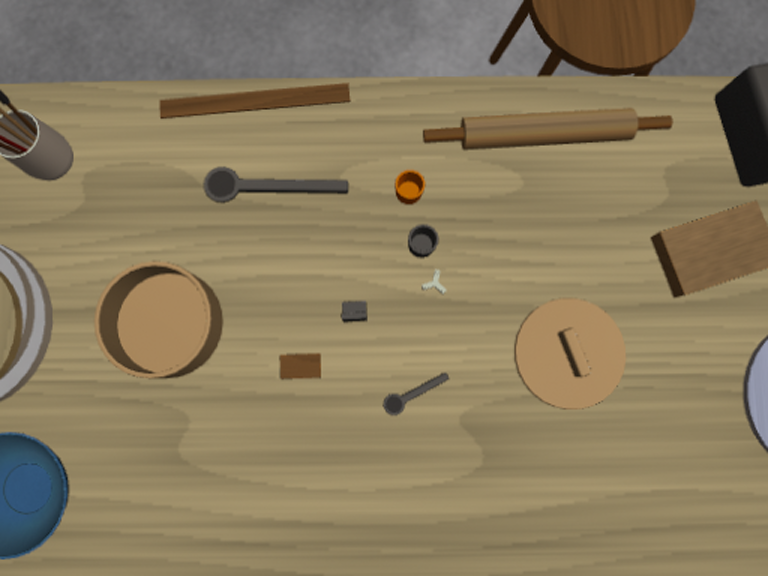

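The view shows these pixels (in the 1.5x image):
- sagger (159,320)
- cover (570,353), with a tilted bar
- short spoon, bowl (394,404) to handle end (447,377)
- tile (355,311)
- rib (300,366)
- stilt (434,283)

Look-alikes:
- **Cups:** the grey one at (423,240) and the orange one at (410,186). The grey one fits.
- **Spoons:** the short one at (420,390) and the long one at (275,186). The short one fits.

I'll confirm both in one enlarged crop.

```bash
cat > m.py <<'E'
from h import *
d=np.load("top.npz");P=d["P"];f=d["f"]
s={"frame":f};save(s,"crop1.png",(215,105,315,285),3.2)
def reg(n,box,zmin,zmax=.2):
    x0,y0,x1,y1=[int(b/1.5) for b in box]
    q=P[y0:y1,x0:x1].reshape(-1,3);q=q[(q[:,2]>zmin)&(q[:,2]<zmax)]
    xy=(q[:,:2]*1000).astype(np.float32)
    (c,wh,a)=cv2.minAreaRect(xy)
    cc,rr=cv2.minEnclosingCircle(xy)
    print(n,len(q),"mean",xy.mean(0).round(1),"rect",np.round(c,1),np.round(wh,1),round(a,1),"circ",np.round(cc,1),round(rr,1),"zmax",np.nanpercentile(q[:,2],95).round(4))
    m=xy-xy.mean(0);w,v=np.linalg.eigh(m.T@m);print("   axis",np.degrees(np.arctan2(v[1,1],v[0,1])).round(1))
reg("table",(450,420,560,560),-.02)
reg("sagger",(85,250,235,390),.062)
reg("sagfloor",(120,280,205,370),-.01,.03)
reg("cover",(500,285,640,420),.008,.025)
reg("bar",(540,310,610,390),.036)
reg("spoon",(375,365,460,425),.005)
reg("bowl",(375,385,408,425),.005)
reg("handle",(409,365,460,410),.005)
reg("cup",(400,218,445,262),.034)
reg("tileplate",(335,290,375,330),.035)
reg("tilefoot",(335,290,375,330),.004,.02)
reg("rib",(270,345,330,385),.003)
reg("stilt",(415,265,452,298),.005)
reg("longspoon",(195,160,355,207),.005)
reg("orange",(390,165,430,206),.034)
E
python3 m.py
```

```text
table 6764 mean [ 313.7 -192.5] rect [ 314.  -193.8] [159.9 196.8] 88.7 circ [ 314.7 -193.6] 126.0 zmax 0.0015
   axis 175.8
sagger 891 mean [557.3 303. ] rect [558.8 301.4] [162.6 159.4] 90.0 circ [559.3 301.6] 82.0 zmax 0.0704
   axis 82.0
sagfloor 3019 mean [559.7 311.3] rect [558.  307.8] [136.7 129.7] 2.7 circ [557.6 297.3] 81.4 zmax 0.0104
   axis 179.1
cover 3968 mean [ 508.4 -291.9] rect [ 509.5 -292.7] [161.5 162.4] 89.5 circ [ 509.  -293.5] 82.1 zmax 0.0176
   axis 110.2
bar 297 mean [ 508.2 -291.6] rect [ 508.6 -291.7] [69.9 18.8] 19.8 circ [ 509.4 -293.9] 35.1 zmax 0.047
   axis -161.5
spoon 355 mean [450.9 -57.9] rect [451.2 -67.8] [ 30.9 103.5] 20.9 circ [454.7 -66.5] 52.0 zmax 0.0142
   axis 117.7
bowl 188 mean [439.3 -35.6] rect [438.2 -36.1] [30.5 36.3] 4.4 circ [441.9 -37.4] 20.3 zmax 0.0145
   axis 122.3
handle 167 mean [464.  -83.1] rect [463.6 -82.6] [12.  67.2] 27.5 circ [462.6 -83.1] 33.7 zmax 0.0136
   axis 118.2
cup 119 mean [675.8 -79. ] rect [674.6 -78.6] [40.6 42.4] 43.5 circ [675.3 -78.9] 21.9 zmax 0.0428
   axis 143.4
tileplate 75 mean [564.2  22.9] rect [563.9  21.7] [34.2  8.5] 89.9 circ [563.8  21.8] 17.4 zmax 0.0467
   axis 91.8
tilefoot 133 mean [579.5  22.6] rect [575.   22.9] [29.9 35.4] 3.2 circ [575.   22.8] 22.2 zmax 0.0128
   axis 82.4
rib 382 mean [494.7 102.4] rect [492.3 100. ] [52.6 82.3] 4.1 circ [495.1 100.2] 47.4 zmax 0.0071
   axis 91.7
stilt 97 mean [615.6 -97.6] rect [ 613.3 -100. ] [32.5 37.2] 47.2 circ [616.  -97.6] 20.0 zmax 0.0129
   axis 57.0
longspoon 1101 mean [765.8 159.2] rect [759.2 142.8] [218.6  54.9] 83.2 circ [764.1 142.2] 109.5 zmax 0.0189
   axis 88.4
orange 123 mean [757.4 -61.8] rect [756.4 -61. ] [40.  43.2] 89.8 circ [756.9 -60.8] 22.2 zmax 0.043
   axis 164.6
```

View pics/crop1.png

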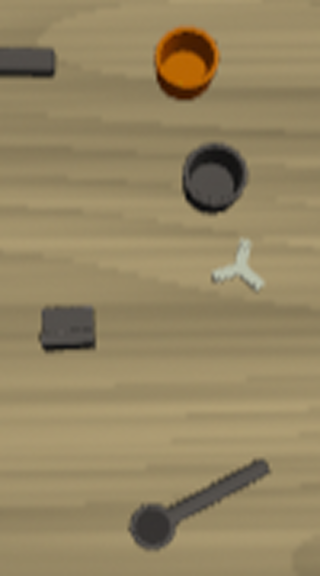

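The crop confirms the grey cup at (214,178) and the short spoon, bowl (153,525) to handle end (263,465). The orange cup and the long spoon are the look-alikes. Next comes a helper that converts goals into tool-frame moves.

```bash
cat > go.py <<'E'
# usage: go.py x,y,z,yaw [x,y,z,yaw ...] (mm, deg of tool y in world): prints shift/turn in tool axes, each from the preceding goal
import sys
from h import *
st=r.get_state();p=st["tool_pos"]*1000;q=R.from_quat(st["eef_rot"])
y=q.as_matrix()[:,1];print("t",round(st["clock"],2),"tcp",p.round(1),"yaw",np.degrees(np.arctan2(y[1],y[0])).round(1),"F",st["contact_force"].round(1),"open",round(st["opening"],3),"ff",round(st["finger_force"],1),"q7",st["q"][6].round(2))
for a in sys.argv[1:]:
    x,yy,z,w=map(float,a.split(","));g=np.array([x,yy,z]);w=np.radians(w)
    Y=np.array([np.cos(w),np.sin(w),0]);Z=np.array([0,0,-1.]);G=R.from_matrix(np.stack([np.cross(Y,Z),Y,Z],1))
    s=q.inv().apply(g-p);t=np.degrees((q.inv()*G).as_rotvec())
    print(a,"shift",s.round(1),"turn",t.round(2),"rows",round(max(np.linalg.norm(s)/62.5,np.linalg.norm(t)/10.7),1))
    p,q=g,G
E
python3 go.py 420,250,180,50 451,-59,100,28 451,-59,4,28
```

```text
t 0.05 tcp [173.1 599.9 237.9] yaw 73.9 F [ 0.6 -0.3  0.2] open 1.0 ff 0.0 q7 -0.22
420,250,180,50 shift [-334.2 -267.7   58.4] turn [-0.1   0.03 23.92] rows 6.9
451,-59,100,28 shift [-222.4 -216.8   80. ] turn [ 0.  0. 22.] rows 5.1
451,-59,4,28 shift [ 0.  0. 96.] turn [0. 0. 0.] rows 1.5
```

Emit:
move_arm(
  motion=[
    [-42, -34, 7, 0, 0, 3, 0.6],
    [-84, -67, 14, 0, 0, 6, 0.6],
    [-126, -100, 22, 0, 0, 9, 0.6],
    [-167, -134, 29, 0, 0, 12, 0.6],
    [-167, -134, 29, 0, 0, 12, 0.6],
  ],
  newtons=15,
)

```text
clock: 0.68
tool_pos: [0.2994, 0.4202, 0.2088]
eef_rot: [0.247, 0.969, -0.003, 0.001]
contact_force: [-1.1, 1.1, -0.4]
opening: 0.457
finger_force: 0.0
```

```bash
python3 go.py 420,250,180,50 451,-59,100,28 451,-59,4,28
```

```text
t 0.68 tcp [299.4 420.2 208.8] yaw 61.5 F [-1.1  1.1 -0.4] open 0.457 ff 0.0 q7 -0.12
420,250,180,50 shift [-187.2  -91.7   29.9] turn [-0.26  0.2  11.45] rows 3.4
451,-59,100,28 shift [-222.4 -216.8   80. ] turn [ 0.  0. 22.] rows 5.1
451,-59,4,28 shift [ 0.  0. 96.] turn [0. 0. 0.] rows 1.5
```

Emit:
move_arm(
  motion=[
    [-47, -23, 7, 0, 0, 3, 0.6],
    [-94, -46, 15, 0, 0, 6, 0.6],
    [-140, -69, 22, 0, 0, 9, 0.6],
    [-187, -92, 30, -0.2, 0.2, 11.5, 0.6],
  ],
)

```text
clock: 1.18
tool_pos: [0.4187, 0.2567, 0.1795]
eef_rot: [0.338, 0.941, 0.003, -0.001]
contact_force: [-0.1, -0.3, 0.1]
opening: 0.399
finger_force: 0.0
```

Emit:
move_arm(
  motion=[
    [-44, -43, 16, 0, 0, 5, 0.6],
    [-89, -86, 32, 0, 0, 9, 0.6],
    [-133, -130, 48, 0, 0, 14, 0.6],
    [-177, -173, 64, 0, 0, 18, 0.6],
    [-222, -217, 80, 0, 0, 22, 0.6],
  ],
)

```text
clock: 1.8
tool_pos: [0.4511, -0.0446, 0.0995]
eef_rot: [0.512, 0.859, 0.003, -0.001]
contact_force: [0.9, -0.0, -0.1]
opening: 0.401
finger_force: 0.0
```

Emit:
move_arm(
  motion=[
    [0, 0, 0, 0, 0, 0, 0.6],
    [0, 0, 0, 0, 0, 0, 0.6],
  ],
)

```text
clock: 2.05
tool_pos: [0.4505, -0.0428, 0.1001]
eef_rot: [0.511, 0.859, 0.003, -0.002]
contact_force: [-0.2, 0.4, 0.2]
opening: 0.403
finger_force: 0.0
```

```bash
python3 go.py 451,-59,4,28; python3 -c "
from h import *
s=eyes.snapshot('wrist');save(s,'w1.png');np.savez('w.npz',P=cloud(s),f=s['frame'])"
```

```text
t 2.05 tcp [450.5 -42.8 100.1] yaw 28.5 F [-0.2  0.4  0.2] open 0.403 ff 0.0 q7 0.28
451,-59,4,28 shift [-15.1  -7.6  96. ] turn [ 0.14 -0.33  0.51] rows 1.6
```

View pics/w1.png

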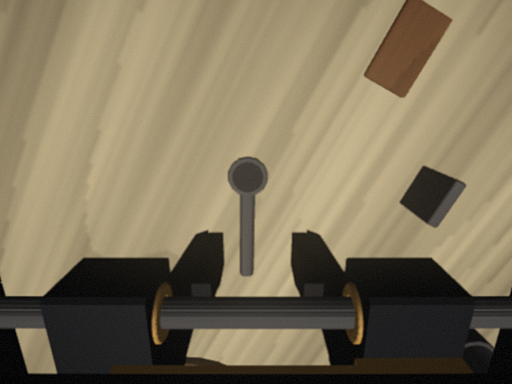

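The wrist view shows the short spoon (bowl (247,176), handle end (246,272)) aligned and centred between the fingers. Descending.

Emit:
move_arm(
  motion=[
    [-15, -7.5, 40, 0, -0.3, 0.5, 0.6],
    [-15, -7.5, 75, 0, -0.3, 0.5, 0.6],
    [-15, -7.5, 96, 0, -0.3, 0.5, 0.6],
    [-15, -7.5, 96, 0, -0.3, 0.5, 0.6],
  ],
)

```text
clock: 2.6
tool_pos: [0.4531, -0.0591, 0.0143]
eef_rot: [0.513, 0.858, -0.002, -0.003]
contact_force: [0.0, -0.3, 0.9]
opening: 0.402
finger_force: 0.0
```

Emit:
move_arm(
  motion=[
    [0, 0, 0, 0, 0, 0, 1],
    [0, 0, 0, 0, 0, 0, 1],
    [0, 0, 0, 0, 0, 0, 1],
    [0, 0, 0, 0, 0, 0, 1],
  ],
  newtons=20,
)

```text
clock: 3.1
tool_pos: [0.4526, -0.062, 0.015]
eef_rot: [0.516, 0.857, -0.003, -0.002]
contact_force: [1.1, 0.8, 0.2]
opening: 0.007
finger_force: 0.0
```

```bash
python3 go.py 451,-59,100,28 500,120,130,60 559,264,130,90
```

```text
t 3.1 tcp [452.6 -62.   15. ] yaw 27.9 F [1.1 0.8 0.2] open 0.007 ff 0.0 q7 -0.37
451,-59,100,28 shift [  3.5  -0.6 -85. ] turn [-0.39 -0.05 -0.07] rows 1.4
500,120,130,60 shift [135.  127.3 -30. ] turn [  0.   0. -32.] rows 3.0
559,264,130,90 shift [ 20.9 154.2   0. ] turn [  0.   0. -30.] rows 2.8
```

The fingers shut just above the spoon, because the descent fell short. Reopen and finish it.

Emit:
move_arm(
  motion=[
    [0, 0, 0, 0, 0, 0, 0.6],
    [0, 0, 0, 0, 0, 0, 0.6],
    [3.5, -0.6, 0, -0.4, 0, 0, 0.6],
    [3.5, -0.6, 0, -0.4, 0, 0, 0.6],
  ],
)

```text
clock: 3.6
tool_pos: [0.4502, -0.0594, 0.0147]
eef_rot: [0.516, 0.857, 0.0, -0.001]
contact_force: [-0.2, -0.6, 0.8]
opening: 0.396
finger_force: 0.0
```

```bash
python3 go.py 451,-59,4,28; python3 -c "
from h import *
print(r.get_state()['q'].round(2))"
```

```text
t 3.6 tcp [450.2 -59.4  14.7] yaw 27.9 F [-0.2 -0.6  0.8] open 0.396 ff 0.0 q7 -0.84
451,-59,4,28 shift [-0.1  0.8 10.7] turn [-0.   -0.07 -0.09] rows 0.2
[ 0.06  0.92 -0.06  2.21  1.36  0.04 -0.84]
```

Emit:
move_arm(
  motion=[
    [0, 0.8, 5, 0, 0, 0, 0.6],
    [0, 0.8, 10.7, 0, 0, 0, 0.6],
    [0, 0.8, 10.7, 0, 0, 0, 0.6],
    [0, 0.8, 10.7, 0, 0, 0, 0.6],
  ],
)

```text
clock: 4.1
tool_pos: [0.4509, -0.059, 0.0041]
eef_rot: [0.516, 0.857, 0.0, -0.001]
contact_force: [0.3, 0.3, 0.6]
opening: 0.4
finger_force: 0.0
```

```bash
python3 go.py 451,-59,4,28; python3 -c "
from h import *
print(r.get_state()['q'].round(2))"
```

```text
t 4.1 tcp [450.9 -59.    4.1] yaw 27.9 F [0.3 0.3 0.6] open 0.4 ff 0.0 q7 -1.08
451,-59,4,28 shift [-0.   0.1  0.1] turn [-0.01 -0.08 -0.1 ] rows 0.0
[ 0.12  0.95 -0.15  2.2   1.6   0.12 -1.08]
```

Emit:
move_arm(
  motion=[
    [0, 0, 0, 0, 0, 0, 1],
    [0, 0, 0, 0, 0, 0, 1],
    [0, 0, 0, 0, 0, 0, 1],
    [0, 0, 0, 0, 0, 0, 1],
  ],
  newtons=20,
)

```text
clock: 4.6
tool_pos: [0.451, -0.0588, 0.0041]
eef_rot: [0.515, 0.857, 0.0, -0.0]
contact_force: [0.6, 0.5, 1.4]
opening: 0.133
finger_force: 20.0
```

Emit:
move_arm(
  motion=[
    [0, 0, -20, 0, 0, 0, 1],
    [0, 0, -60, 0, 0, 0, 1],
    [0, 0, -110, 0, 0, 0, 1],
    [0, 0, -116, 0, 0, 0, 1],
    [0, 0, -116, 0, 0, 0, 1],
  ],
)

```text
clock: 5.22
tool_pos: [0.4511, -0.0595, 0.1199]
eef_rot: [0.516, 0.857, 0.0, -0.0]
contact_force: [0.7, -1.0, -0.1]
opening: 0.132
finger_force: 20.0
```

```bash
python3 go.py 451,-59,120,28 500,120,130,60 559,264,130,90;  python3 -c "
from h import *
print(r.get_state()['q'].round(2))"
```

```text
t 5.22 tcp [451.1 -59.5 119.9] yaw 27.9 F [ 0.7 -1.  -0.1] open 0.132 ff 20.0 q7 -0.38
451,-59,120,28 shift [ 0.5  0.2 -0.1] turn [ 0.   -0.03 -0.12] rows 0.0
500,120,130,60 shift [135.  127.3 -10. ] turn [  0.   0. -32.] rows 3.0
559,264,130,90 shift [ 20.9 154.2   0. ] turn [  0.   0. -30.] rows 2.8
[ 0.37  0.74 -0.54  2.16  0.87  0.47 -0.38]
```

Emit:
move_arm(
  motion=[
    [34, 32, -3, 0, 0, -8, 1],
    [68, 64, -5, 0, 0, -16, 1],
    [101, 95, -8, 0, 0, -24, 1],
    [135, 127, -10, 0, 0, -32, 1],
    [135, 127, -10, 0, 0, -32, 1],
  ],
)

```text
clock: 5.85
tool_pos: [0.5001, 0.1246, 0.1289]
eef_rot: [0.256, 0.967, 0.002, -0.001]
contact_force: [-0.0, -1.7, -1.1]
opening: 0.13
finger_force: 20.0
```

```bash
python3 go.py 551,264,130,90 551,264,14,90
```

```text
t 5.85 tcp [500.1 124.6 128.9] yaw 60.3 F [-0.  -1.7 -1.1] open 0.13 ff 20.0 q7 -0.13
551,264,130,90 shift [ 24.9 146.3  -0.5] turn [  0.24  -0.14 -29.72] rows 2.8
551,264,14,90 shift [  0.   0. 116.] turn [0. 0. 0.] rows 1.9
```

Emit:
move_arm(
  motion=[
    [7, 40, 0, 0, 0, -8, 1],
    [14, 80, 0, 0, 0, -16, 1],
    [20, 115, 0, 0, 0, -23, 1],
    [25, 146, -0.5, 0.2, -0.1, -30, 1],
    [25, 146, -0.5, 0.2, -0.1, -30, 1],
  ],
)

```text
clock: 6.48
tool_pos: [0.5509, 0.2599, 0.1288]
eef_rot: [0.0, 1.0, -0.002, -0.001]
contact_force: [-0.3, -0.0, -0.3]
opening: 0.129
finger_force: 20.0
```

```bash
python3 go.py 551,264,20,90 551,264,13,90;  python3 -c "
from h import *
s=eyes.snapshot('top');save(s,'top2.png',(40,140,190,290),4);P=cloud(s)
q=P[160:262,55:160].reshape(-1,3);q=q[(q[:,2]>.064)&(q[:,2]<.076)]*1000
A=np.c_[2*q[:,:2],np.ones(len(q))]
print(np.linalg.lstsq(A,(q[:,:2]**2).sum(1),rcond=None)[0], len(q))"
```

```text
t 6.47 tcp [550.9 259.9 128.8] yaw 90.0 F [-0.3 -0.  -0.3] open 0.129 ff 20.0 q7 0.29
551,264,20,90 shift [ -0.2   4.5 108.8] turn [-0.18 -0.1  -0.01] rows 1.7
551,264,13,90 shift [0. 0. 7.] turn [0. 0. 0.] rows 0.1
[0. 0. 0.] 0
```

View pics/top2.png

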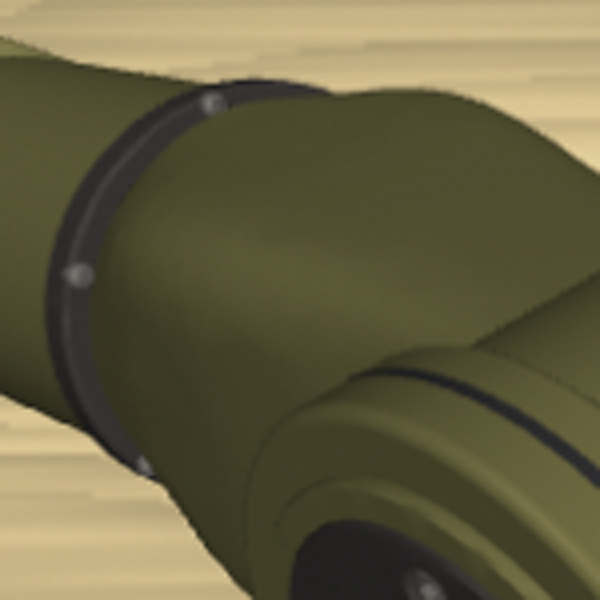

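The arm hides the sagger in this view. The initial circle fit (559,302, r 82) was exact, so I'll use it and descend.

Emit:
move_arm(
  motion=[
    [0, 4.5, 30, -0.2, 0, 0, 1],
    [0, 4.5, 60, -0.2, 0, 0, 1],
    [0, 4.5, 85, -0.2, 0, 0, 1],
    [0, 4.5, 105, -0.2, 0, 0, 1],
    [0, 4.5, 109, -0.2, 0, 0, 1],
  ],
)

```text
clock: 7.15
tool_pos: [0.5508, 0.2608, 0.02]
eef_rot: [0.001, 1.0, -0.001, -0.001]
contact_force: [-0.2, 0.3, -0.3]
opening: 0.133
finger_force: 20.0
```

```bash
python3 go.py 551,264,13,90
```

```text
t 7.15 tcp [550.8 260.8  20. ] yaw 89.9 F [-0.2  0.3 -0.3] open 0.133 ff 20.0 q7 0.17
551,264,13,90 shift [-0.2  3.2  7. ] turn [-0.13 -0.12 -0.14] rows 0.1
```

Emit:
move_arm(
  motion=[
    [0, 3.2, 3, 0, 0, 0, 1],
    [0, 3.2, 5, 0, 0, 0, 1],
    [0, 3.2, 7, 0, 0, 0, 1],
    [0, 3.2, 8, 0, 0, 0, 1],
    [0, 3.2, 8, 0, 0, 0, 1],
  ],
)

```text
clock: 7.78
tool_pos: [0.5516, 0.2659, 0.0138]
eef_rot: [0.001, 1.0, 0.0, 0.0]
contact_force: [-0.2, 0.1, -0.7]
opening: 0.131
finger_force: 20.0
```

```bash
python3 go.py 551,264,12,90
```

```text
t 7.78 tcp [551.6 265.9  13.8] yaw 89.9 F [-0.2  0.1 -0.7] open 0.131 ff 20.0 q7 0.16
551,264,12,90 shift [ 0.6 -1.9  1.8] turn [ 0.03  0.01 -0.08] rows 0.0
```

Emit:
move_arm(
  motion=[
    [0, -1.5, 0.7, 0, 0, 0, 1],
    [0, -1.5, 1.4, 0, 0, 0, 1],
    [0, -1.5, 1.4, 0, 0, 0, 1],
  ],
)

```text
clock: 8.15
tool_pos: [0.5516, 0.2644, 0.0123]
eef_rot: [0.001, 1.0, 0.0, 0.0]
contact_force: [-0.2, 1.5, -0.7]
opening: 0.135
finger_force: 20.0
```

```bash
python3 go.py 551,264,12,90
```

```text
t 8.15 tcp [551.6 264.4  12.3] yaw 89.9 F [-0.2  1.5 -0.7] open 0.135 ff 20.0 q7 0.16
551,264,12,90 shift [ 0.6 -0.4  0.3] turn [ 0.03  0.   -0.08] rows 0.0
```

Emit:
move_arm(
  motion=[
    [0, 0, 0.6, 0, 0, 0, 1],
    [0, 0, 0.6, 0, 0, 0, 0.76],
    [0, 0, 0.6, 0, 0, 0, 0.76],
    [0, 0, 0.6, 0, 0, 0, 0.76],
  ],
)

```text
clock: 8.65
tool_pos: [0.5516, 0.2645, 0.0116]
eef_rot: [0.001, 1.0, 0.0, -0.0]
contact_force: [-0.2, -0.3, 0.6]
opening: 0.238
finger_force: 0.0
```

Emit:
move_arm(
  motion=[
    [0, 0, -10, 0, 0, 0, 0.76],
    [0, 0, -40, 0, 0, 0, 0.76],
    [0, 0, -90, 0, 0, 0, 0.76],
    [0, 0, -118, 0, 0, 0, 0.76],
    [0, 0, -118, 0, 0, 0, 0.76],
  ],
)

```text
clock: 9.28
tool_pos: [0.5527, 0.2657, 0.1327]
eef_rot: [0.001, 1.0, 0.002, 0.002]
contact_force: [-0.6, 0.4, -0.3]
opening: 0.242
finger_force: 0.0
```

```bash
python3 go.py 564,140,130,45 564,22.5,100,0 564,22.5,13,0;python3 -c "
from h import *
s=eyes.snapshot('wrist');save(s,'w2.png');P=cloud(s)"
```

```text
t 9.28 tcp [552.7 265.7 132.7] yaw 89.9 F [-0.6  0.4 -0.3] open 0.242 ff 0.0 q7 0.29
564,140,130,45 shift [ -11.4 -125.7    2.3] turn [ 0.29  0.15 44.92] rows 4.2
564,22.5,100,0 shift [-83.1 -83.1  30. ] turn [ 0.  0. 45.] rows 4.2
564,22.5,13,0 shift [ 0.  0. 87.] turn [0. 0. 0.] rows 1.4
```

View pics/w2.png

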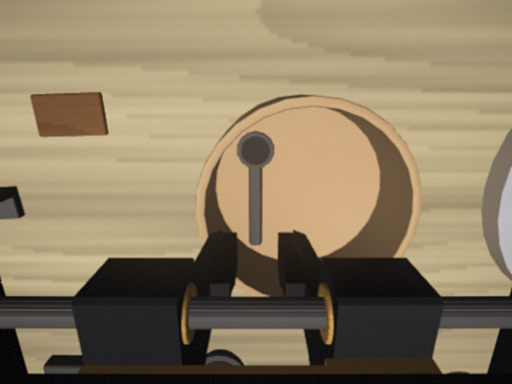

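The spoon lies flat inside the sagger, bowl (256,150) and handle end (256,243). Next, the tile.

Emit:
move_arm(
  motion=[
    [-3, -28, 0, 0, 0, 10, 0.65],
    [-5, -56, 0, 0, 0, 20, 0.65],
    [-8, -84, 1, 0, 0, 30, 0.65],
    [-10, -112, 2, 0.2, 0.1, 40, 0.65],
    [-11, -126, 2, 0.3, 0.1, 45, 0.65],
  ],
)

```text
clock: 9.95
tool_pos: [0.5617, 0.1355, 0.126]
eef_rot: [0.386, 0.923, -0.004, -0.002]
contact_force: [-0.7, 0.3, 0.3]
opening: 0.348
finger_force: 0.0
```

Emit:
move_arm(
  motion=[
    [-20, -20, 6, 0, 0, 10, 0.65],
    [-40, -40, 12, 0, 0, 20, 0.65],
    [-60, -60, 18, 0, 0, 30, 0.65],
    [-80, -80, 27, 0, 0, 40, 0.65],
    [-83, -83, 30, 0, 0, 45, 0.65],
  ],
)

```text
clock: 10.58
tool_pos: [0.5606, 0.0171, 0.0961]
eef_rot: [0.71, 0.704, -0.005, -0.0]
contact_force: [-0.3, 0.5, 0.3]
opening: 0.351
finger_force: 0.0
```

```bash
python3 go.py 564,22.5,100,0 564,22.5,40,0;python3 -c "
from h import *
s=eyes.snapshot('wrist');save(s,'w3.png');P=cloud(s)
print(r.get_state()['q'].round(2))
q=P.reshape(-1,3)*1000;q=q[(abs(q[:,0]-575)<40)&(abs(q[:,1]-22)<35)]
for lo,hi in((42,50),(7,12)):
    t=q[(q[:,2]>lo)&(q[:,2]<hi)];print(len(t),t.min(0).round(1),t.max(0).round(1),cv2.minAreaRect(t[:,:2].astype(np.float32)))
"
```

```text
t 10.57 tcp [560.6  17.1  96.1] yaw -0.5 F [-0.3  0.5  0.3] open 0.351 ff 0.0 q7 -0.74
564,22.5,100,0 shift [ 5.4  3.3 -4. ] turn [-0.43  0.39 -0.5 ] rows 0.1
564,22.5,40,0 shift [ 0.  0. 60.] turn [0. 0. 0.] rows 1.0
[ 0.15  0.85 -0.46  1.86  0.65  0.6  -0.74]
679 [559.    6.4  42.1] [569.1  42.8  47.7] ((563.9837036132812, 24.65018081665039), (8.973773956298828, 36.0986213684082), 2.7879111766815186)
1167 [559.3   7.4   7. ] [590.2  43.5  12. ] ((574.84765625, 25.265316009521484), (29.184091567993164, 36.31793975830078), 3.0936167240142822)
```

View pics/w3.png

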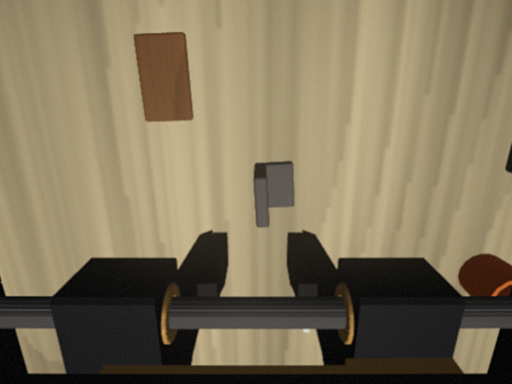

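Wrist view: tile plate at (262,195) with its foot to the right at (280,185). That puts the plate at (564.0, 24.6) with yaw about 2.8°.

Emit:
move_arm(
  motion=[
    [7.5, 3.3, 15, -0.4, 0.4, -3.3, 0.65],
    [7.5, 3.3, 35, -0.4, 0.4, -3.3, 0.65],
    [7.5, 3.3, 45, -0.4, 0.4, -3.3, 0.65],
    [7.5, 3.3, 45, -0.4, 0.4, -3.3, 0.65],
  ],
)

```text
clock: 11.12
tool_pos: [0.5646, 0.0289, 0.0519]
eef_rot: [0.686, 0.728, 0.002, -0.001]
contact_force: [-0.3, 0.1, -0.1]
opening: 0.35
finger_force: 0.0
```

```bash
python3 go.py 564,24.6,14,2.8
```

```text
t 11.12 tcp [564.6  28.9  51.9] yaw 3.4 F [-0.3  0.1 -0.1] open 0.35 ff 0.0 q7 -0.75
564,24.6,14,2.8 shift [-4.4 -0.9 37.9] turn [ 0.09 -0.22  0.56] rows 0.6
```

Emit:
move_arm(
  motion=[
    [-3.5, -0.7, 12, 0, 0, 0.5, 0.65],
    [-3.5, -0.7, 28, 0, 0, 0.5, 0.65],
    [-3.5, -0.7, 38, 0, 0, 0.5, 0.65],
    [-3.5, -0.7, 38, 0, 0, 0.5, 0.65],
  ],
)

```text
clock: 11.62
tool_pos: [0.5643, 0.0249, 0.014]
eef_rot: [0.69, 0.724, 0.002, -0.001]
contact_force: [-0.1, -0.3, 0.9]
opening: 0.351
finger_force: 0.0
```

```bash
python3 go.py 564,24.6,14,2.8
```

```text
t 11.62 tcp [564.3  24.9  14. ] yaw 2.7 F [-0.1 -0.3  0.9] open 0.351 ff 0.0 q7 -0.8
564,24.6,14,2.8 shift [-0.3 -0.3 -0. ] turn [ 0.1  -0.19 -0.05] rows 0.0
```

Emit:
move_arm(
  motion=[
    [0, 0, 0, 0, 0, 0, 1],
    [0, 0, 0, 0, 0, 0, 1],
    [0, 0, 0, 0, 0, 0, 1],
    [0, 0, 0, 0, 0, 0, 1],
  ],
  newtons=20,
)

```text
clock: 12.12
tool_pos: [0.5652, 0.0249, 0.0154]
eef_rot: [0.69, 0.724, 0.003, 0.0]
contact_force: [-1.1, -0.1, 1.9]
opening: 0.1
finger_force: 20.0
```

Emit:
move_arm(
  motion=[
    [0, 0, -20, 0, 0, 0, 1],
    [0, 0, -60, 0, 0, 0, 1],
    [0, 0, -110, 0, 0, 0, 1],
    [0, 0, -126, 0, 0, 0, 1],
    [0, 0, -126, 0, 0, 0, 1],
  ],
)

```text
clock: 12.75
tool_pos: [0.5649, 0.0242, 0.1415]
eef_rot: [0.69, 0.724, 0.003, 0.001]
contact_force: [0.1, 0.2, -1.3]
opening: 0.099
finger_force: 20.0
```

```bash
python3 go.py 545,165,140,45 525,313.5,140,90
```

```text
t 12.75 tcp [564.9  24.2 141.5] yaw 2.7 F [ 0.1  0.2 -1.3] open 0.099 ff 20.0 q7 -0.66
545,165,140,45 shift [141.6 -13.3   2. ] turn [  0.35  -0.08 -42.3 ] rows 4.0
525,313.5,140,90 shift [119.1  90.9   0. ] turn [  0.   0. -45.] rows 4.2
```

Emit:
move_arm(
  motion=[
    [30, -3, 0, 0, 0, -9, 1],
    [60, -6, 0, 0, 0, -18, 1],
    [90, -9, 1, 0, 0, -27, 1],
    [120, -12, 2, 0, 0, -36, 1],
    [142, -13, 2, 0.3, 0, -42.3, 1],
  ],
)

```text
clock: 13.38
tool_pos: [0.5431, 0.1666, 0.1372]
eef_rot: [0.38, 0.925, -0.001, -0.003]
contact_force: [0.0, -0.1, -1.0]
opening: 0.102
finger_force: 20.0
```

Emit:
move_arm(
  motion=[
    [26, 20, 0, 0, 0, -10, 1],
    [52, 40, 0, 0, 0, -20, 1],
    [78, 60, 0, 0, 0, -30, 1],
    [104, 80, 0, 0, 0, -40, 1],
    [119, 91, 0, 0, 0, -45, 1],
  ],
)

```text
clock: 14.0
tool_pos: [0.5232, 0.3155, 0.1373]
eef_rot: [-0.003, 1.0, 0.0, -0.002]
contact_force: [0.6, -0.7, 0.4]
opening: 0.099
finger_force: 20.0
```

```bash
python3 go.py 525,313.5,140,90 525,313.5,30,90
```

```text
t 14.0 tcp [523.2 315.5 137.3] yaw 90.4 F [ 0.6 -0.7  0.4] open 0.099 ff 20.0 q7 0.2
525,313.5,140,90 shift [-1.7 -2.  -2.8] turn [ 0.05 -0.28  0.35] rows 0.1
525,313.5,30,90 shift [  0.   0. 110.] turn [0. 0. 0.] rows 1.8
```

Emit:
move_arm(
  motion=[
    [-1.5, -2, 30, 0, -0.3, 0.3, 1],
    [-1.5, -2, 60, 0, -0.3, 0.3, 1],
    [-1.5, -2, 90, 0, -0.3, 0.3, 1],
    [-1.5, -2, 105, 0, -0.3, 0.3, 1],
    [-1.5, -2, 105, 0, -0.3, 0.3, 1],
  ],
)

```text
clock: 14.62
tool_pos: [0.5252, 0.3116, 0.0329]
eef_rot: [0.002, 1.0, -0.0, 0.001]
contact_force: [0.7, -0.1, -0.9]
opening: 0.096
finger_force: 20.0
```

```bash
python3 go.py 525,313.5,23.5,90
```

```text
t 14.62 tcp [525.2 311.6  32.9] yaw 89.8 F [ 0.7 -0.1 -0.9] open 0.096 ff 20.0 q7 0.08
525,313.5,23.5,90 shift [0.2 1.9 9.4] turn [-0.02  0.06 -0.25] rows 0.2
```

Emit:
move_arm(
  motion=[
    [0, 1.5, 4, 0, 0, 0, 1],
    [0, 1.5, 7, 0, 0, 0, 1],
    [0, 1.5, 9, 0, 0, 0, 1],
    [0, 1.5, 9.5, 0, 0, 0, 1],
    [0, 1.5, 9.5, 0, 0, 0, 1],
  ],
)

```text
clock: 15.25
tool_pos: [0.5265, 0.3138, 0.0254]
eef_rot: [0.002, 1.0, 0.001, 0.002]
contact_force: [-0.3, 0.9, -0.7]
opening: 0.099
finger_force: 20.0
```

Emit:
move_arm(
  motion=[
    [0, 0, 0.5, 0, 0, 0, 1],
    [0, 0, 0.5, 0, 0, 0, 1],
  ],
)

```text
clock: 15.5
tool_pos: [0.5264, 0.3138, 0.0248]
eef_rot: [0.002, 1.0, 0.001, 0.002]
contact_force: [-0.3, 0.0, -0.8]
opening: 0.098
finger_force: 20.0
```

```bash
python3 go.py 525,313.5,22,90
```

```text
t 15.5 tcp [526.4 313.8  24.8] yaw 89.7 F [-0.3  0.  -0.8] open 0.098 ff 20.0 q7 0.07
525,313.5,22,90 shift [ 1.4 -0.3  2.8] turn [ 0.1   0.23 -0.27] rows 0.0
```

Emit:
move_arm(
  motion=[
    [0, 0, 0.7, 0, 0, 0, 1],
    [0, 0, 1.4, 0, 0, 0, 1],
    [0, 0, 1.4, 0, 0, 0, 1],
  ],
)

```text
clock: 15.88
tool_pos: [0.5264, 0.3138, 0.0235]
eef_rot: [0.002, 1.0, 0.001, 0.002]
contact_force: [-0.9, -0.6, 1.8]
opening: 0.105
finger_force: 20.0
```

Emit:
move_arm(
  motion=[
    [0, 0, 0.7, 0, 0, 0, 1],
    [0, 0, 0.7, 0, 0, 0, 1],
  ],
)

```text
clock: 16.12
tool_pos: [0.5265, 0.3138, 0.0234]
eef_rot: [0.002, 1.0, 0.001, 0.002]
contact_force: [0.4, -1.5, 7.3]
opening: 0.099
finger_force: 20.0
```

Contact with about 7 N. Release with a slight opening, then rise.

Emit:
move_arm(
  motion=[
    [0, 0, -0.5, 0, 0, 0, 1],
    [0, 0, -0.5, 0, 0, 0, 0.8],
    [0, 0, -0.5, 0, 0, 0, 0.8],
    [0, 0, -0.5, 0, 0, 0, 0.8],
  ],
)

```text
clock: 16.62
tool_pos: [0.5263, 0.3138, 0.0229]
eef_rot: [0.002, 1.0, 0.001, 0.002]
contact_force: [0.5, -0.3, -1.0]
opening: 0.2
finger_force: 0.0
```

Emit:
move_arm(
  motion=[
    [0, 0, -10, 0, 0, 0, 0.8],
    [0, 0, -40, 0, 0, 0, 0.8],
    [0, 0, -90, 0, 0, 0, 0.8],
    [0, 0, -125, 0, 0, 0, 0.8],
    [0, 0, -125, 0, 0, 0, 0.8],
  ],
)

```text
clock: 17.25
tool_pos: [0.527, 0.3154, 0.1517]
eef_rot: [0.002, 1.0, 0.003, 0.004]
contact_force: [0.9, 0.2, -0.6]
opening: 0.197
finger_force: 0.0
```

```bash
python3 go.py 560,190,150,45 620,60,150,0 675,-79,110,-54;python3 -c "
from h import *
s=eyes.snapshot('wrist');save(s,'w4.png')"
```

```text
t 17.25 tcp [527.  315.4 151.7] yaw 89.7 F [ 0.9  0.2 -0.6] open 0.197 ff 0.0 q7 0.2
560,190,150,45 shift [ -33.6 -125.2    1.3] turn [ 0.51  0.33 44.72] rows 4.2
620,60,150,0 shift [-134.4  -49.5    0. ] turn [ 0.  0. 45.] rows 4.2
675,-79,110,-54 shift [-139.   55.   40.] turn [ 0.  0. 54.] rows 5.0
```

View pics/w4.png

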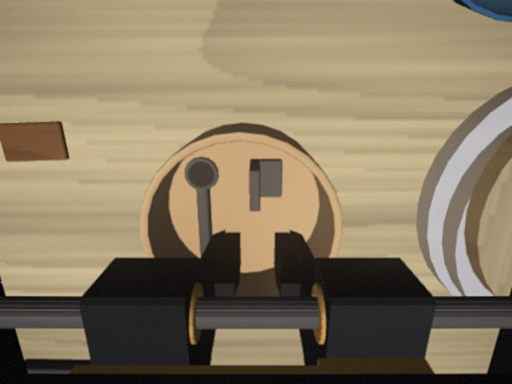

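The tile is standing inside, plate (254,185) and foot (271,178), clear of the spoon. Next, the grey cup.

Emit:
move_arm(
  motion=[
    [-8, -28, 0, 0, 0, 10, 0.3],
    [-16, -56, 0, 0, 0, 20, 0.3],
    [-24, -84, 0, 0, 0, 30, 0.3],
    [-31, -112, 1, 0, 0, 40, 0.3],
    [-34, -125, 1, 0.5, 0.3, 45, 0.3],
  ],
)

```text
clock: 17.92
tool_pos: [0.5589, 0.1852, 0.1454]
eef_rot: [0.388, 0.922, -0.005, -0.002]
contact_force: [-0.4, -1.0, 0.2]
opening: 0.697
finger_force: 0.0
```

Emit:
move_arm(
  motion=[
    [-30, -11, 0, 0, 0, 10, 0.3],
    [-60, -22, 0, 0, 0, 20, 0.3],
    [-90, -33, 0, 0, 0, 30, 0.3],
    [-120, -44, 0, 0, 0, 40, 0.3],
    [-134, -50, 0, 0, 0, 45, 0.3],
  ],
)

```text
clock: 18.55
tool_pos: [0.6179, 0.0549, 0.1458]
eef_rot: [0.711, 0.703, -0.005, 0.0]
contact_force: [-0.1, 0.3, 0.2]
opening: 0.698
finger_force: 0.0
```

```bash
python3 go.py 675,-79,110,-54
```

```text
t 18.55 tcp [617.9  54.9 145.8] yaw -0.6 F [-0.1  0.3  0.2] open 0.698 ff 0.0 q7 -0.68
675,-79,110,-54 shift [-133.    58.8   36.3] turn [-0.16  0.53 53.36] rows 5.0
```

Emit:
move_arm(
  motion=[
    [-26, 11, 7, 0, 0, 10, 0.3],
    [-52, 23, 14, 0, 0, 20, 0.3],
    [-78, 34, 21, 0, 0, 30, 0.3],
    [-104, 46, 28, 0, 0, 40, 0.3],
    [-130, 58, 36, 0, 0.3, 50, 0.3],
  ],
)

```text
clock: 19.18
tool_pos: [0.6746, -0.0732, 0.1099]
eef_rot: [0.941, 0.337, -0.002, -0.001]
contact_force: [0.4, 0.1, 0.2]
opening: 0.697
finger_force: 0.0
```

Emit:
move_arm(
  motion=[
    [0, 0, 0, 0, 0, 3, 0.3],
    [0, 0, 0, 0, 0, 3, 0.3],
  ],
)

```text
clock: 19.42
tool_pos: [0.6742, -0.0726, 0.1102]
eef_rot: [0.949, 0.315, -0.002, -0.001]
contact_force: [-0.1, 0.4, 0.2]
opening: 0.701
finger_force: 0.0
```

```bash
python3 -c "
from h import *
s=eyes.snapshot('wrist');P=cloud(s)
print(r.get_state()['q'].round(2))
f=s['frame'].astype(int);sat=f.max(2)-f.min(2)
q=P*1000;m=(abs(q[...,0]-675)<40)&(abs(q[...,1]+79)<40)&(q[...,2]>38)&(q[...,2]<50)
t=q[m];print(len(t),sat[m].mean(),cv2.minEnclosingCircle(t[:,:2].astype(np.float32)))
"; python3 go.py 675,-79,50,-54
```

```text
[ 0.2   0.93 -0.31  1.48  0.35  0.8  -1.18]
993 13.195367573011078 ((675.257080078125, -77.0985336303711), 22.370229721069336)
t 19.48 tcp [674.4 -72.  110.5] yaw -53.2 F [ 0.5  0.7 -0.7] open 0.7 ff 0.0 q7 -1.18
675,-79,50,-54 shift [-3.6  6.2 60.5] turn [-0.17  0.17  0.82] rows 1.0
```

Emit:
move_arm(
  motion=[
    [-3, 5.2, 10, 0, 0, 0.8, 0.3],
    [-3, 5.2, 35, 0, 0, 0.8, 0.3],
    [-3, 5.2, 55, 0, 0, 0.8, 0.3],
    [-3, 5.2, 55, 0, 0, 0.8, 0.3],
  ],
)

```text
clock: 19.98
tool_pos: [0.6741, -0.0782, 0.0544]
eef_rot: [0.951, 0.309, -0.003, -0.001]
contact_force: [0.3, 0.3, 1.1]
opening: 0.704
finger_force: 0.0
```

```bash
python3 go.py 675.2,-77.8,9,-54
```

```text
t 19.98 tcp [674.1 -78.2  54.4] yaw -54.0 F [0.3 0.3 1.1] open 0.704 ff 0.0 q7 -1.2
675.2,-77.8,9,-54 shift [ 1.3  0.5 45.4] turn [-0.24  0.28 -0.05] rows 0.7
```

Emit:
move_arm(
  motion=[
    [1, 0, 15, -0.2, 0.3, 0, 0.3],
    [1, 0, 33, -0.2, 0.3, 0, 0.3],
    [1, 0, 45, -0.2, 0.3, 0, 0.3],
    [1, 0, 45, -0.2, 0.3, 0, 0.3],
  ],
)

```text
clock: 20.48
tool_pos: [0.6756, -0.0777, 0.0102]
eef_rot: [0.951, 0.308, 0.001, -0.0]
contact_force: [0.2, 0.1, -0.0]
opening: 0.699
finger_force: 0.0
```

Emit:
move_arm(
  motion=[
    [0, 0, 0, 0, 0, 0, 1],
    [0, 0, 0, 0, 0, 0, 1],
    [0, 0, 0, 0, 0, 0, 1],
    [0, 0, 0, 0, 0, 0, 1],
  ],
  newtons=15,
)

```text
clock: 20.98
tool_pos: [0.6771, -0.0777, 0.0123]
eef_rot: [0.951, 0.308, 0.003, 0.001]
contact_force: [-0.1, 0.6, 3.3]
opening: 0.491
finger_force: 14.9
```

```bash
python3 go.py 675.2,-77.8,9,-54; python3 -c "
from h import *
s=eyes.snapshot('top');P=cloud(s)[145:200,265:300]*1000
for lo,hi in((34,48),):
    t=P[(P[...,2]>lo)&(P[...,2]<hi)];print(len(t))"
```

```text
t 20.98 tcp [677.1 -77.7  12.3] yaw -54.1 F [-0.1  0.6  3.3] open 0.491 ff 14.9 q7 -1.22
675.2,-77.8,9,-54 shift [-1.7 -1.   3.3] turn [ 0.16 -0.28 -0.08] rows 0.1
12
```

Emit:
move_arm(
  motion=[
    [0, 0, -15, 0, 0, 0, 1],
    [0, 0, -50, 0, 0, 0, 1],
    [0, 0, -100, 0, 0, 0, 1],
    [0, 0, -138, 0, 0, 0, 1],
    [0, 0, -138, 0, 0, 0, 1],
  ],
)

```text
clock: 21.65
tool_pos: [0.6784, -0.0778, 0.1541]
eef_rot: [0.951, 0.308, 0.006, 0.002]
contact_force: [0.6, 0.2, -0.6]
opening: 0.491
finger_force: 15.0
```

```bash
python3 go.py 634,125,150,-54 593,327,150,-54
```

```text
t 21.65 tcp [678.4 -77.8 154.1] yaw -54.1 F [ 0.6  0.2 -0.6] open 0.491 ff 15.0 q7 -1.17
634,125,150,-54 shift [  82.9 -190.3    3.6] turn [ 0.38 -0.56 -0.1 ] rows 3.3
593,327,150,-54 shift [  85.6 -187.5    0. ] turn [0. 0. 0.] rows 3.3
```

Emit:
move_arm(
  motion=[
    [17, -38, 0, 0, 0, 0, 1],
    [34, -76, 0, 0, 0, 0, 1],
    [50, -114, 1, 0, 0, 0, 1],
    [67, -152, 2, 0, 0, 0, 1],
    [83, -190, 3, 0, -0.3, 0, 1],
  ],
)

```text
clock: 22.28
tool_pos: [0.6304, 0.1255, 0.1455]
eef_rot: [0.951, 0.308, -0.002, 0.001]
contact_force: [0.6, -0.3, -1.1]
opening: 0.49
finger_force: 15.0
```

Emit:
move_arm(
  motion=[
    [17, -37, 0, 0, 0, 0, 1],
    [34, -75, 0, 0, 0, 0, 1],
    [51, -112, 0, 0, 0, 0, 1],
    [68, -150, 0, 0, 0, 0, 1],
    [86, -187, 0, 0, 0, 0, 1],
  ],
)

```text
clock: 22.9
tool_pos: [0.5904, 0.3273, 0.1449]
eef_rot: [0.951, 0.309, -0.002, 0.002]
contact_force: [0.3, 0.3, -0.5]
opening: 0.484
finger_force: 15.0
```

Emit:
move_arm(
  motion=[
    [0, 0, 0, 0, 0, 0, 1],
    [0, 0, 0, 0, 0, 0, 1],
  ],
)

```text
clock: 23.15
tool_pos: [0.5913, 0.3253, 0.1451]
eef_rot: [0.951, 0.308, -0.001, 0.002]
contact_force: [-0.1, -0.2, -0.2]
opening: 0.49
finger_force: 15.0
```

```bash
python3 go.py 593,327,150,-54 593,327,35,-54; python3 -c "
from h import *
print(r.get_state()['q'].round(2))"
```

```text
t 23.15 tcp [591.3 325.3 145.1] yaw -54.1 F [-0.1 -0.2 -0.2] open 0.49 ff 15.0 q7 -1.74
593,327,150,-54 shift [ 2.3 -0.4 -4.9] turn [ 0.18  0.22 -0.09] rows 0.1
593,327,35,-54 shift [  0.   0. 115.] turn [0. 0. 0.] rows 1.8
[-0.44  0.87 -0.26  1.47  0.27  0.83 -1.74]
```

Emit:
move_arm(
  motion=[
    [2, -0.5, 25, 0, 0, 0, 1],
    [2, -0.5, 55, 0, 0, 0, 1],
    [2, -0.5, 85, 0, 0, 0, 1],
    [2, -0.5, 115, 0, 0, 0, 1],
    [2, -0.5, 117, 0, 0, 0, 1],
  ],
)

```text
clock: 23.78
tool_pos: [0.5919, 0.3244, 0.0265]
eef_rot: [0.952, 0.307, -0.003, 0.003]
contact_force: [0.6, -0.5, -1.9]
opening: 0.492
finger_force: 15.0
```

```bash
python3 go.py 593,327,22,-54
```

```text
t 23.77 tcp [591.9 324.4  26.5] yaw -54.2 F [ 0.6 -0.5 -1.9] open 0.492 ff 15.0 q7 -1.78
593,327,22,-54 shift [ 2.4 -1.5  4.5] turn [ 0.19  0.44 -0.2 ] rows 0.1
```

Emit:
move_arm(
  motion=[
    [1.5, -1, 1, 0, 0.3, 0, 1],
    [1.5, -1, 2, 0, 0.3, 0, 1],
    [1.5, -1, 3.5, 0, 0.3, 0, 1],
    [1.5, -1, 3.5, 0, 0.3, 0, 1],
  ],
)

```text
clock: 24.28
tool_pos: [0.5938, 0.3297, 0.026]
eef_rot: [0.951, 0.308, 0.002, 0.0]
contact_force: [0.2, -0.1, -0.7]
opening: 0.487
finger_force: 15.0
```

Emit:
move_arm(
  motion=[
    [0, 0, 0.7, 0, 0, 0, 1],
    [0, 0, 0.7, 0, 0, 0, 1],
  ],
)

```text
clock: 24.52
tool_pos: [0.5936, 0.3296, 0.0249]
eef_rot: [0.951, 0.308, 0.002, 0.0]
contact_force: [0.4, -0.3, -0.8]
opening: 0.49
finger_force: 15.0
```

Emit:
move_arm(
  motion=[
    [0, -1, 1, 0, 0, 0, 1],
    [0, -1, 2, 0, 0, 0, 1],
    [0, -1, 3, 0, 0, 0, 1],
    [0, -1, 3, 0, 0, 0, 1],
  ],
)

```text
clock: 25.02
tool_pos: [0.593, 0.3304, 0.0218]
eef_rot: [0.951, 0.308, 0.002, 0.0]
contact_force: [0.9, 0.3, -0.6]
opening: 0.485
finger_force: 15.0
```

Emit:
move_arm(
  motion=[
    [0, 0, 0.6, 0, 0, 0, 1],
    [0, 0, 0.6, 0, 0, 0, 1],
  ],
)

```text
clock: 25.28
tool_pos: [0.593, 0.3304, 0.0213]
eef_rot: [0.951, 0.308, 0.002, 0.0]
contact_force: [1.1, 0.4, -0.9]
opening: 0.489
finger_force: 15.0
```

Emit:
move_arm(
  motion=[
    [0, 0, 0.6, 0, 0, 0, 1],
    [0, 0, 0.6, 0, 0, 0, 1],
  ],
)

```text
clock: 25.52
tool_pos: [0.5931, 0.3304, 0.0206]
eef_rot: [0.951, 0.308, 0.002, 0.0]
contact_force: [-0.2, 0.9, -0.8]
opening: 0.49
finger_force: 15.0
```

Emit:
move_arm(
  motion=[
    [0, 0, 0.7, 0, 0, 0, 1],
    [0, 0, 0.7, 0, 0, 0, 1],
  ],
)

```text
clock: 25.78
tool_pos: [0.5931, 0.3305, 0.0203]
eef_rot: [0.951, 0.308, 0.002, 0.0]
contact_force: [-1.8, -0.9, 2.6]
opening: 0.486
finger_force: 14.9
```

Emit:
move_arm(
  motion=[
    [0, 0, 0.7, 0, 0, 0, 1],
    [0, 0, 0.7, 0, 0, 0, 1],
  ],
)

```text
clock: 26.02
tool_pos: [0.5931, 0.3305, 0.0202]
eef_rot: [0.951, 0.308, 0.002, 0.0]
contact_force: [-2.1, -1.0, 7.1]
opening: 0.487
finger_force: 14.8
```

Emit:
move_arm(
  motion=[
    [0, 0, 0.5, 0, 0, 0, 1],
    [0, 0, 0.5, 0, 0, 0, 1],
  ],
)

```text
clock: 26.28
tool_pos: [0.5932, 0.3305, 0.0202]
eef_rot: [0.951, 0.308, 0.002, 0.0]
contact_force: [-2.1, -1.5, 9.6]
opening: 0.488
finger_force: 14.7
```

Emit:
move_arm(
  motion=[
    [0, 0, -1.2, 0, 0, 0, 1],
    [0, 0, -1.2, 0, 0, 0, 0.43],
    [0, 0, -1.2, 0, 0, 0, 0.43],
    [0, 0, -1.2, 0, 0, 0, 0.43],
  ],
)

```text
clock: 26.78
tool_pos: [0.5931, 0.3304, 0.0197]
eef_rot: [0.951, 0.308, 0.002, 0.0]
contact_force: [-0.3, 0.4, -0.2]
opening: 0.57
finger_force: 0.0
```

Emit:
move_arm(
  motion=[
    [0, 0, -8, 0, 0, 0, 0.43],
    [0, 0, -25, 0, 0, 0, 0.43],
    [0, 0, -60, 0, 0, 0, 0.43],
    [0, 0, -110, 0, 0, 0, 0.43],
    [0, 0, -135, 0, 0, 0, 0.43],
  ],
)

```text
clock: 27.4
tool_pos: [0.5939, 0.3314, 0.1595]
eef_rot: [0.951, 0.308, 0.005, -0.0]
contact_force: [0.1, -0.8, -0.3]
opening: 0.57
finger_force: 0.0
```

```bash
python3 go.py 600,180,170,-54;python3 -c "
from h import *
s=eyes.snapshot('wrist');save(s,'w5.png')"
```

```text
t 27.4 tcp [593.9 331.4 159.5] yaw -54.1 F [ 0.1 -0.8 -0.3] open 0.57 ff 0.0 q7 -1.74
600,180,170,-54 shift [-83.8 126.2 -11. ] turn [ 0.13 -0.55 -0.08] rows 2.4
```

View pics/w5.png

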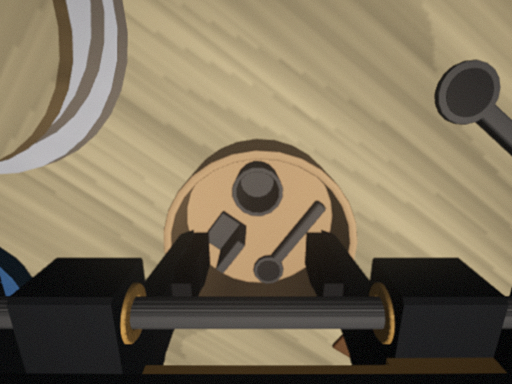

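All three pieces are inside: cup (258,188) upright, tile (226,240) standing, spoon (268,268)–(320,208). Now the cover.

```bash
python3 go.py 565,123,160,-60 537,-85,150,-65 508.5,-292,120,-71 508.5,-292,21,-71
```

```text
t 27.45 tcp [595.1 332.2 162.2] yaw -54.1 F [1.2 0.6 2.1] open 0.572 ff 0.0 q7 -1.74
565,123,160,-60 shift [-147.1  151.8    0.6] turn [ 0.1 -0.8  5.9] rows 3.4
537,-85,150,-65 shift [-128.2  166.1   10. ] turn [0. 0. 5.] rows 3.4
508.5,-292,120,-71 shift [-113.3  175.6   30. ] turn [0. 0. 6.] rows 3.4
508.5,-292,21,-71 shift [ 0.  0. 99.] turn [0. 0. 0.] rows 1.6
```

Emit:
move_arm(
  motion=[
    [-30, 30, 0, 0, 0, 1, 0.5],
    [-60, 61, 0, 0, 0, 2, 0.5],
    [-90, 91, 0, 0, 0, 4, 0.5],
    [-120, 122, 0, 0, -0.3, 5, 0.5],
    [-147, 152, 0, 0, -0.5, 6, 0.5],
  ],
)

```text
clock: 28.08
tool_pos: [0.5624, 0.1195, 0.1553]
eef_rot: [0.966, 0.258, -0.002, 0.002]
contact_force: [0.6, 1.1, -0.4]
opening: 0.502
finger_force: 0.0
```

Emit:
move_arm(
  motion=[
    [-26, 33, 2, 0, 0, 1, 0.5],
    [-52, 66, 4, 0, 0, 2, 0.5],
    [-78, 100, 6, 0, 0, 3, 0.5],
    [-104, 133, 8, 0, 0, 4, 0.5],
    [-128, 166, 10, 0, 0, 5, 0.5],
  ],
)

```text
clock: 28.7
tool_pos: [0.5343, -0.0882, 0.1462]
eef_rot: [0.977, 0.215, -0.002, 0.002]
contact_force: [0.3, 0.1, -0.5]
opening: 0.499
finger_force: 0.0
```

Emit:
move_arm(
  motion=[
    [-23, 35, 6, 0, 0, 1, 0.5],
    [-46, 70, 12, 0, 0, 2, 0.5],
    [-68, 105, 18, 0, 0, 3, 0.5],
    [-91, 141, 24, 0, 0, 5, 0.5],
    [-113, 176, 30, 0, 0, 6, 0.5],
  ],
)

```text
clock: 29.32
tool_pos: [0.5059, -0.2957, 0.117]
eef_rot: [0.986, 0.164, -0.001, 0.002]
contact_force: [0.9, 0.4, 0.6]
opening: 0.499
finger_force: 0.0
```

```bash
python3 -c "
from h import *
s=eyes.snapshot('wrist');P=cloud(s)*1000
print(r.get_state()['q'].round(2))
m=(abs(P[...,0]-508)<60)&(abs(P[...,1]+292)<60)&(P[...,2]>40)&(P[...,2]<52)
t=P[m];print(len(t),t.mean(0),cv2.minAreaRect(t[:,:2].astype(np.float32)))
"; python3 go.py 508.5,-292,60,-71
```

```text
[ 0.61  0.81 -0.26  1.78  0.36  0.59 -1.13]
2122 [ 510.69608356 -290.63218938   45.22658094] ((508.6529235839844, -291.10174560546875), (69.54517364501953, 17.423173904418945), 19.20242691040039)
t 29.38 tcp [ 503.2 -303.7  116.1] yaw -71.6 F [-0.8 -5.2 -0.5] open 0.499 ff 0.0 q7 -1.13
508.5,-292,60,-71 shift [ 9.1 -9.9 56. ] turn [ 0.48  0.44 -0.64] rows 0.9
```

Emit:
move_arm(
  motion=[
    [0, 0, 0, 0, 0, -0.6, 0.5],
    [0, 0, 0, 0, 0, -0.6, 0.5],
    [0, 0, 0, 0, 0, -0.6, 0.5],
  ],
)

```text
clock: 29.75
tool_pos: [0.5068, -0.2924, 0.117]
eef_rot: [0.985, 0.171, -0.001, 0.001]
contact_force: [-0.8, 1.3, -0.4]
opening: 0.5
finger_force: 0.0
```

```bash
python3 go.py 508.6,-291.3,60,-70.8
```

```text
t 29.75 tcp [ 506.8 -292.4  117. ] yaw -70.3 F [-0.8  1.3 -0.4] open 0.5 ff 0.0 q7 -1.13
508.6,-291.3,60,-70.8 shift [ 2.3 -0.6 57. ] turn [0.14 0.19 0.47] rows 0.9
```

Emit:
move_arm(
  motion=[
    [2, -0.5, 15, 0, 0.2, 0.5, 0.5],
    [2, -0.5, 40, 0, 0.2, 0.5, 0.5],
    [2, -0.5, 60, 0, 0.2, 0.5, 0.5],
    [2, -0.5, 60, 0, 0.2, 0.5, 0.5],
  ],
)

```text
clock: 30.25
tool_pos: [0.5064, -0.2919, 0.0546]
eef_rot: [0.986, 0.166, -0.002, 0.0]
contact_force: [-0.4, -0.4, 0.9]
opening: 0.499
finger_force: 0.0
```

```bash
python3 go.py 508.6,-291.3,21,-70.8
```

```text
t 30.25 tcp [ 506.4 -291.9   54.6] yaw -70.9 F [-0.4 -0.4  0.9] open 0.499 ff 0.0 q7 -1.17
508.6,-291.3,21,-70.8 shift [ 2.4  0.1 33.6] turn [ 0.    0.2  -0.12] rows 0.5
```

Emit:
move_arm(
  motion=[
    [2, 0, 12, 0, 0.2, 0, 0.5],
    [2, 0, 24, 0, 0.2, 0, 0.5],
    [2, 0, 33, 0, 0.2, 0, 0.5],
    [2, 0, 33, 0, 0.2, 0, 0.5],
  ],
)

```text
clock: 30.75
tool_pos: [0.509, -0.2924, 0.0228]
eef_rot: [0.986, 0.165, 0.001, 0.001]
contact_force: [0.7, -0.3, -0.2]
opening: 0.501
finger_force: 0.0
```

```bash
python3 go.py 508.6,-291.3,21,-70.8
```

```text
t 30.75 tcp [ 509.  -292.4   22.8] yaw -71.0 F [ 0.7 -0.3 -0.2] open 0.501 ff 0.0 q7 -1.18
508.6,-291.3,21,-70.8 shift [-0.  -1.2  1.8] turn [ 0.12 -0.1  -0.17] rows 0.0
```

Emit:
move_arm(
  motion=[
    [0, -1.2, 1, 0, 0, 0, 0.5],
    [0, -1.2, 1, 0, 0, 0, 1],
    [0, -1.2, 1, 0, 0, 0, 1],
    [0, -1.2, 1, 0, 0, 0, 1],
    [0, -1.2, 1, 0, 0, 0, 1],
  ],
  newtons=45,
)

```text
clock: 31.38
tool_pos: [0.5093, -0.2917, 0.0228]
eef_rot: [0.986, 0.165, 0.002, 0.001]
contact_force: [0.5, -0.3, 2.3]
opening: 0.196
finger_force: 45.0
```

Emit:
move_arm(
  motion=[
    [0, 0, -10, 0, 0, 0, 1],
    [0, 0, -35, 0, 0, 0, 1],
    [0, 0, -75, 0, 0, 0, 1],
    [0, 0, -115, 0, 0, 0, 1],
    [0, 0, -140, 0, 0, 0, 1],
  ],
)

```text
clock: 32.0
tool_pos: [0.5085, -0.2912, 0.1645]
eef_rot: [0.986, 0.165, 0.002, 0.001]
contact_force: [1.4, -0.5, -5.3]
opening: 0.206
finger_force: 45.0
```

```bash
python3 go.py 535,-85,165,-71 560,120,165,-71 559.3,301.6,165,-71
```

```text
t 32.0 tcp [ 508.5 -291.2  164.5] yaw -71.0 F [ 1.4 -0.5 -5.3] open 0.206 ff 45.0 q7 -1.11
535,-85,165,-71 shift [  92.2 -186.3   -0.8] turn [ 0.2  -0.2   0.02] rows 3.3
560,120,165,-71 shift [  90.4 -185.7    0. ] turn [0. 0. 0.] rows 3.3
559.3,301.6,165,-71 shift [  58.5 -171.9    0. ] turn [0. 0. 0.] rows 2.9
```

Emit:
move_arm(
  motion=[
    [18, -37, 0, 0, 0, 0, 1],
    [37, -75, 0, 0, 0, 0, 1],
    [55, -112, 0, 0, 0, 0, 1],
    [74, -149, 0, 0, 0, 0, 1],
    [92, -186, -1, 0, 0, 0, 1],
  ],
)

```text
clock: 32.62
tool_pos: [0.5342, -0.084, 0.1632]
eef_rot: [0.986, 0.165, 0.001, 0.001]
contact_force: [0.4, 0.9, -4.3]
opening: 0.199
finger_force: 45.0
```

Emit:
move_arm(
  motion=[
    [18, -37, 0, 0, 0, 0, 1],
    [36, -74, 0, 0, 0, 0, 1],
    [54, -111, 0, 0, 0, 0, 1],
    [72, -149, 0, 0, 0, 0, 1],
    [90, -186, 0, 0, 0, 0, 1],
  ],
)

```text
clock: 33.25
tool_pos: [0.5585, 0.1209, 0.1629]
eef_rot: [0.986, 0.165, 0.001, 0.001]
contact_force: [0.7, -0.5, -4.3]
opening: 0.197
finger_force: 45.0
```

Emit:
move_arm(
  motion=[
    [12, -34, 0, 0, 0, 0, 1],
    [24, -69, 0, 0, 0, 0, 1],
    [36, -103, 0, 0, 0, 0, 1],
    [48, -140, 0, 0, 0, 0, 1],
    [58.5, -172, 0, 0, 0, 0, 1],
  ],
)

```text
clock: 33.88
tool_pos: [0.5574, 0.3027, 0.1624]
eef_rot: [0.986, 0.166, 0.001, 0.001]
contact_force: [-0.3, 0.7, -5.7]
opening: 0.2
finger_force: 45.0
```

Emit:
move_arm(
  motion=[
    [0, 0, 0, 0, 0, 0, 1],
    [0, 0, 0, 0, 0, 0, 1],
    [0, 0, 0, 0, 0, 0, 1],
  ],
)

```text
clock: 34.25
tool_pos: [0.5588, 0.2993, 0.1625]
eef_rot: [0.986, 0.164, 0.001, 0.002]
contact_force: [-0.2, -1.0, -5.4]
opening: 0.199
finger_force: 45.0
```

```bash
python3 go.py 559.3,301.6,105,-71;python3 -c "
from h import *
s=eyes.snapshot('scene');save(s,'s1.png',k=1.5)
P=cloud(s)*1000;m=(abs(P[...,0]-559)<95)&(abs(P[...,1]-302)<95)
for lo,hi in((66,74),(150,168)):
    t=P[m&(P[...,2]>lo)&(P[...,2]<hi)];print(len(t))
    if len(t)>20:
        A=np.c_[2*t[:,:2],np.ones(len(t))];c=np.linalg.lstsq(A,(t[:,:2]**2).sum(1),rcond=None)[0];print(c[:2],np.sqrt(c[2]+c[0]**2+c[1]**2),cv2.minEnclosingCircle(t[:,:2].astype(np.float32)))
t=P[m&(P[...,2]>152)&(P[...,2]<164)];c=np.linalg.lstsq(np.c_[t[:,:2],np.ones(len(t))],t[:,2],rcond=None)[0];print('plane',c)
"
```

```text
t 34.25 tcp [558.8 299.3 162.5] yaw -71.1 F [-0.2 -1.  -5.4] open 0.199 ff 45.0 q7 -1.98
559.3,301.6,105,-71 shift [ 1.1 -2.3 57.5] turn [ 0.26 -0.09 -0.1 ] rows 0.9
573
[559.60658225 302.25480703] 78.5063326248476 ((560.4923706054688, 301.8013000488281), 82.0049819946289)
4089
[568.63087088 299.96253558] 56.0425893227841 ((558.246337890625, 298.235107421875), 82.04364776611328)
plane [-5.97412830e-03 -4.99641128e-03  1.61760440e+02]
```

View pics/s1.png

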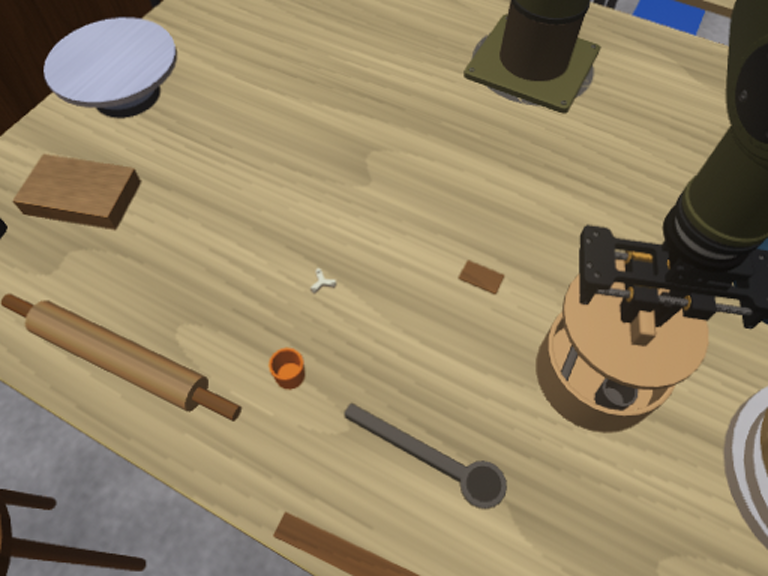

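The cover is held level over the sagger, bar at (642,325), and the cup is visible at (615,390). The scene view gives sagger (560.5,301.8) and cover (558.2,298.2), so I'll correct by about +1.5 mm in x and +3.2 mm in y, then lower.

Emit:
move_arm(
  motion=[
    [2.5, -2.5, 15, 0.2, 0, 0, 1],
    [2.5, -2.5, 30, 0.2, 0, 0, 1],
    [2.5, -2.5, 45, 0.2, 0, 0, 1],
    [2.5, -2.5, 60, 0.2, 0, 0, 1],
    [2.5, -2.5, 62, 0.2, 0, 0, 1],
  ],
)

```text
clock: 34.92
tool_pos: [0.5594, 0.3039, 0.0989]
eef_rot: [0.986, 0.165, -0.0, 0.0]
contact_force: [0.7, -0.6, -4.8]
opening: 0.197
finger_force: 45.0
```

Emit:
move_arm(
  motion=[
    [0, 0, 0, 0, 0, 0, 1],
    [0, 0, 0, 0, 0, 0, 1],
  ],
)

```text
clock: 35.17
tool_pos: [0.5609, 0.3048, 0.1013]
eef_rot: [0.986, 0.165, 0.002, -0.001]
contact_force: [-0.2, 0.1, -5.0]
opening: 0.195
finger_force: 45.0
```

```bash
python3 go.py 560.3,302.5,94,-71;python3 -c "
from h import *
s=eyes.snapshot('scene')
P=cloud(s)*1000;m=(abs(P[...,0]-559)<95)&(abs(P[...,1]-302)<95)
for lo,hi in((66,73),(86,96)):
    t=P[m&(P[...,2]>lo)&(P[...,2]<hi)];print(len(t))
    if len(t)>20: print(cv2.minEnclosingCircle(t[:,:2].astype(np.float32)))
"
```

```text
t 35.17 tcp [560.9 304.8 101.3] yaw -71.0 F [-0.2  0.1 -5. ] open 0.195 ff 45.0 q7 -2.0
560.3,302.5,94,-71 shift [-1.4  2.   7.3] turn [-0.05 -0.24  0.02] rows 0.1
381
((573.3055419921875, 295.676025390625), 80.34903717041016)
2174
((560.0985717773438, 304.2713623046875), 82.4293441772461)
```

Emit:
move_arm(
  motion=[
    [-0.7, 2, 0, 0, 0, 0, 1],
    [-0.7, 2, 3, 0, 0, 0, 1],
    [-0.7, 2, 6, 0, 0, 0, 1],
    [-0.7, 2, 6, 0, 0, 0, 1],
  ],
)

```text
clock: 35.72
tool_pos: [0.5602, 0.3023, 0.0942]
eef_rot: [0.986, 0.165, 0.001, -0.0]
contact_force: [0.1, 0.5, -5.1]
opening: 0.202
finger_force: 45.0
```

```bash
python3 go.py 560.3,302.5,90,-71
```

```text
t 35.73 tcp [560.2 302.3  94.2] yaw -71.0 F [ 0.1  0.5 -5.1] open 0.202 ff 45.0 q7 -2.0
560.3,302.5,90,-71 shift [ 0.2 -0.2  4.2] turn [-0.02 -0.12  0.03] rows 0.1
```

Emit:
move_arm(
  motion=[
    [0, 0, 1, 0, 0, 0, 1],
    [0, 0, 2, 0, 0, 0, 1],
    [0, 0, 3, 0, 0, 0, 1],
    [0, 0, 4, 0, 0, 0, 1],
  ],
)

```text
clock: 36.22
tool_pos: [0.5605, 0.3024, 0.0906]
eef_rot: [0.986, 0.165, 0.001, -0.001]
contact_force: [-0.0, 0.1, -5.3]
opening: 0.199
finger_force: 45.0
```

Emit:
move_arm(
  motion=[
    [0, 0, 0.8, 0, 0, 0, 1],
    [0, 0, 1.6, 0, 0, 0, 1],
    [0, 0, 1.6, 0, 0, 0, 1],
  ],
)

```text
clock: 36.6
tool_pos: [0.5604, 0.3023, 0.089]
eef_rot: [0.986, 0.165, 0.001, -0.0]
contact_force: [0.1, -0.8, -4.3]
opening: 0.2
finger_force: 45.0
```

The step is entering the mouth with no contact.

Emit:
move_arm(
  motion=[
    [0, 0, 0.8, 0, 0, 0, 1],
    [0, 0, 1.4, 0, 0, 0, 1],
    [0, 0, 1.4, 0, 0, 0, 1],
  ],
)

```text
clock: 36.98
tool_pos: [0.5604, 0.3024, 0.0876]
eef_rot: [0.986, 0.165, 0.001, -0.0]
contact_force: [-0.2, 0.8, -5.1]
opening: 0.199
finger_force: 45.0
```

Emit:
move_arm(
  motion=[
    [0, 0, 0.6, 0, 0, 0, 1],
    [0, 0, 0.6, 0, 0, 0, 1],
  ],
)

```text
clock: 37.22
tool_pos: [0.5605, 0.3024, 0.0871]
eef_rot: [0.986, 0.165, 0.001, -0.001]
contact_force: [0.1, 0.2, -4.5]
opening: 0.199
finger_force: 45.0
```

Emit:
move_arm(
  motion=[
    [0, 0, 0.5, 0, 0, 0, 1],
    [0, 0, 0.5, 0, 0, 0, 1],
  ],
)

```text
clock: 37.48
tool_pos: [0.5605, 0.3025, 0.0869]
eef_rot: [0.986, 0.165, 0.001, -0.001]
contact_force: [0.0, -0.5, -0.8]
opening: 0.198
finger_force: 45.0
```

Seated at the expected height (86.9), with the weight transferring to the rim. Press slightly, release and retreat.

Emit:
move_arm(
  motion=[
    [0, 0, 0.4, 0, 0, 0, 1],
    [0, 0, 0.4, 0, 0, 0, 0.5],
    [0, 0, 0.4, 0, 0, 0, 0.5],
    [0, 0, 0.4, 0, 0, 0, 0.5],
    [0, 0, 0.4, 0, 0, 0, 0.5],
  ],
)

```text
clock: 38.1
tool_pos: [0.5606, 0.3024, 0.0862]
eef_rot: [0.986, 0.165, 0.001, -0.001]
contact_force: [0.1, 0.3, 0.2]
opening: 0.503
finger_force: 0.0
```

Emit:
move_arm(
  motion=[
    [0, 0, -10, 0, 0, 0, 0.5],
    [0, 0, -40, 0, 0, 0, 0.5],
    [0, 0, -80, 0, 0, 0, 0.5],
    [0, 0, -110, 0, 0, 0, 0.5],
    [0, 0, -110, 0, 0, 0, 0.5],
  ],
)

```text
clock: 38.72
tool_pos: [0.5618, 0.3033, 0.1994]
eef_rot: [0.986, 0.165, 0.004, -0.002]
contact_force: [-0.4, -0.4, 0.4]
opening: 0.499
finger_force: 0.0
```

```bash
python3 go.py;python3 -c "
from h import *
s=eyes.snapshot('scene');save(s,'s2.png',k=1.5)
P=cloud(s)*1000;m=(abs(P[...,0]-559)<95)&(abs(P[...,1]-302)<95)
t=P[m&(P[...,2]>74)&(P[...,2]<86)];print(len(t),cv2.minEnclosingCircle(t[:,:2].astype(np.float32)))
u=t[t[:,2]>77];c=np.linalg.lstsq(np.c_[u[:,:2]-[559,302],np.ones(len(u))],u[:,2],rcond=None)[0];print('plane',c)
"
```

```text
t 38.73 tcp [561.8 303.3 199.4] yaw -71.0 F [-0.4 -0.4  0.4] open 0.499 ff 0.0 q7 -1.97
4966 ((559.0704956054688, 301.5121154785156), 82.59774780273438)
plane [-3.66569788e-03 -2.69993718e-03  8.12307003e+01]
```

View pics/s2.png

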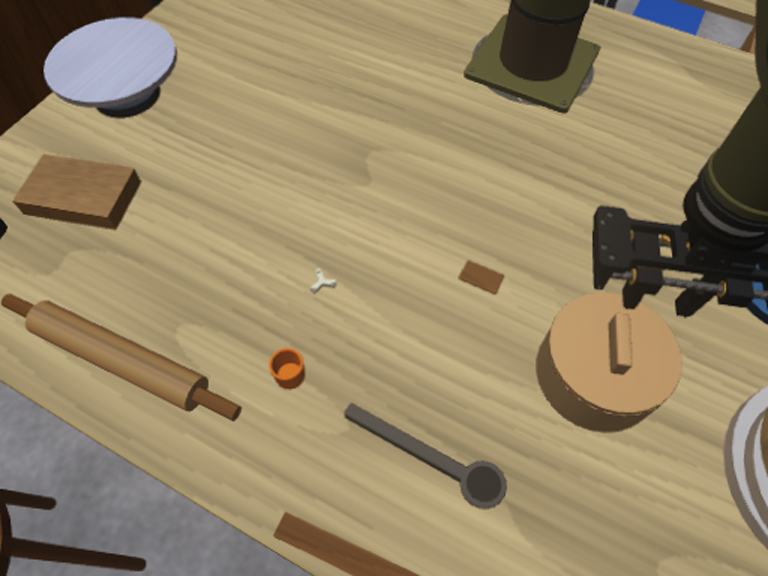

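The cover sits level on the rim, bar at (621,343) and disc centre about (615,350), with its top at 80–81 mm. Nothing else has moved, and the arm is clear.

```bash
python3 -c "
from plant import finish_job
print(finish_job())"
```

```text
the job is handed in; nothing more can be done
None
```

The spoon, tile and cup are set down inside the sagger, the cover lies level on its rim, and the job was handed in at about 39 s of the allowed 72 s; no verdict came back.

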